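# Latch the glue press on a painting panel

## Robot

A 6-joint arm with a two-finger parallel gripper is mounted at the origin on the work surface. World frame = base frame: x ahead of the robot, y to its left, z up, the work surface at z = 0. Lengths are in mm, angles in rad, forces in N, time in s.
With the tool pointing down it reaches from about 275 to 825 mm from the base axis. Payload 5.2 kg.
Tool frame: the origin (TCP) lies at the very end of the fingers, on their centre line; the grasp point (between the pads) lies 19 mm behind it; z points along the fingers, y is the line along which they close (so a half turn about z gives the same grasp; the last joint's range is limited). The gripper opens to 93 mm and grips with 3 to 60 N. Pads are 15 mm wide; open, the fingers measure 128 mm over their backs; the gripper's body (75 mm by 188 mm) begins 65 mm behind the grasp point.
Start: joints at [1.082, 0.259, 1.535, -0, 1.348, -0.203], TCP at [155.036, 527.701, 218.653] pointing down, gripper open.
Joint ranges: [-3.14, 3.14], [-0.91, 2.08], [0.19, 2.58], [-1.22, 4.36], [0.22, 2.71], [-3.12, 3.12]. Speed limits (rad/s): [2.57, 2.57, 3.14, 3.14, 3.14, 3.14].

## Interface

Orientations are given as [roll, pitch, yaw] about the fixed x, y, z axes, in that order (R = Rz(yaw) Ry(pitch) Rx(roll)).
In Python, from bench import robot gives the robot as it stands. The module is installed in compiled form; this text tells all that it offers. Calls block until the motion is done:
- robot.move_ptp(position, orientation): joint-space move of the TCP to a pose.
- robot.move_linear(position, ori=None, speed=150, f_stop=None): straight line of the TCP; ori=None keeps the orientation; speed is the mean speed in mm/s. With f_stop (N) it stops when the force on the tool has changed by that much, and returns True; else False.
- robot.move_j(angles): joint-space move.
- robot.move_gripper(opening): opening from 0.0 (shut) to 1.0 (fully open); the grip force is fixed at half the most; returns when the fingers have stopped.
- robot.sleep(seconds).
- robot.inverse_kinematics(position, orientation): joint angles nearest the present ones, or None.
- robot.get_image(name): name is "side" or "top"; returns a dict with "img" (400x640x3 uint8, blue, green, red), "fovy" (degrees; the focal length in pixels is half the picture's height over the tangent of half this angle, whatever the lens; pixels are square), "cx", "cy" (the principal point, pixels), "eye" and "orientation" of the camera in the world. Camera axes: x right, y down, z forward; pixel columns grow to the right and rows downward; lengths in mm; the calibration is good to about 2 mm. A picture is of the moment at which its call begins. There is no depth.
A pose or a line that the arm cannot do raises robot.MotionError and nothing moves.
- robot.hand_in(): hands the job in; it is judged then, once.
Readings, each from a call of its own:
- robot.current_t(): time.
- robot.current_qpos(): joint angles.
- robot.current_joint_vel(): joint speeds.
- robot.current_joint_efforts(): joint torques, N m.
- robot.current_tcp_pos(): TCP position.
- robot.current_eef_rot(): TCP orientation.
- robot.current_contact_force(): force on the tool from outside, world axes, zero at the start.
- robot.current_ft_torque(): the same for the moment, N m.
- robot.current_gripper_width(): opening from 0.0 (shut) to 1.0 (fully open).
- robot.current_finger_force(): force on a finger pad.
Only numpy, scipy, OpenCV 4.12 (cv2) and the standard library are available. Lean on these libraries where they do the work, as an engineer would, in place of code of your own. Each camera call takes 0.05 s, during which the arm holds its last target. There are 200 camera calls.

## Task

A painter has just glued up a small wooden panel and laid it in one of the two bench presses. Push down the lever of the press that has the panel in it until its catch holds it down by itself, then let go; leave the empty press open and the panel where it lies.

Things in the scene. Friction and masses are not known exactly. Their poses are not given: they have to be found in the camera images.
- press_handle (a point): Centre of the top of the black square palm plate (56 x 56 mm) ending the steel lever of the press with the panel: 220 mm from the lever's hinge in a post at the far end. At the start the lever slopes up 20 degrees to the plate, this point 162 mm above the bench; latched it is level, this point 87 mm up and 17 mm further from the post. x: along the lever to the hinge; z: out of the plate.
- press_lever (a joint): That lever's angle (rad): 0 up, 0.35 level and latched. Pushing straight down on the palm plate works it; a spring resists with 2 N, then 12 N two thirds of the way down as the pin on the lever meets a sprung roller catch. Once the plate is within 6 mm of its latched height the catch pulls it the rest of the way to a firm stop and holds it; let go sooner, it springs back up.
- panel_center (a point): Centre of the plain wooden panel, 105 x 110 x 12 mm, lying loose on the press to be latched, 24 mm above the bench; its edges show on both sides under the lever. The press's grey bed, 200 x 130 x 18 mm, is fixed to the bench, turned up to 23 degrees.
- spare_handle (a point): The same palm plate point on the other press, which is just like the first but has nothing on its bed. Its lever is up too, and is to stay up.

How it is judged (in metres and radians):
At the end, for the whole second after the job is handed in: The lever of the press with the panel is latched down (above 0.325 rad), the panel lies within 15 mm of where it was, and the empty press's palm plate is still up, within 15 mm of where it was (value of joint press_lever above 0.325 rad and distance of each of panel_center, spare_handle from where it was at the start of the episode below 0.015 m); the robot touches nothing.
It fails at once if the lever of the empty press is pushed down (palm plate moved more than 25 mm) (distance of spare_handle from where it was at the start of the episode above 0.025 m).
It also fails if it takes over 32 s, if anything falls off the work surface, if the arm or the gripper's body presses on something with over 40 N, if the wrist force passes 120 N, or if a joint passes its speed limit or range.

## Working session

There is one attempt and no reset: what is moved stays moved. The work goes in short steps, each a Python script; the robot and the scene stay as the last script left them, time stands still between calls to the robot, and variables do not carry over. Pictures are saved under pics/ and viewed, at most 10 in all, crops included, and the job is handed in when it is done.

```bash
mkdir -p pics
python3 - <<'E'
from bench import robot
import cv2,json
for n in("side","top"):
    d=robot.get_image(n); cv2.imwrite(f"pics/{n}0.png",d["img"]); print(n,{k:v for k,v in d.items() if k!="img"})
print(robot.current_t(), robot.current_eef_rot())
E
```

```text
side {'fovy': 45.32094248492223, 'cx': 314.11489268898515, 'cy': 202.22407279497102, 'eye': array([ 522.82170923, -746.93768619,  897.16398903]), 'orientation': array([-2.37282141, -0.01778854, -0.09254149])}
top {'fovy': 42.78559968107949, 'cx': 314.7504823157185, 'cy': 197.40119491645694, 'eye': array([ 544.3169514 ,  -17.71400476, 1105.37782907]), 'orientation': array([-3.07237939,  0.02029216, -1.59821055])}
0.1 [-3.13998350e+00 -3.08526418e-04  2.85584418e+00]
```

View pics/side0.png

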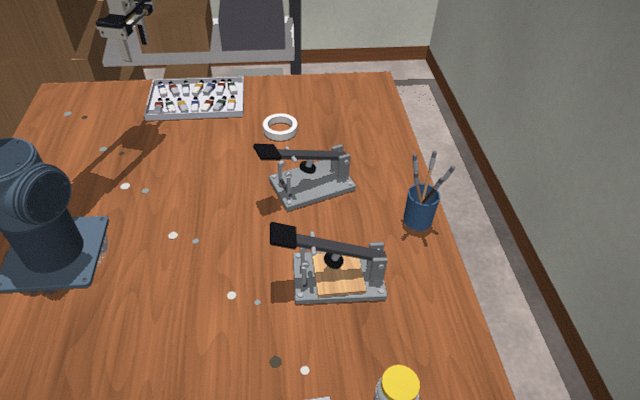

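View pics/top0.png

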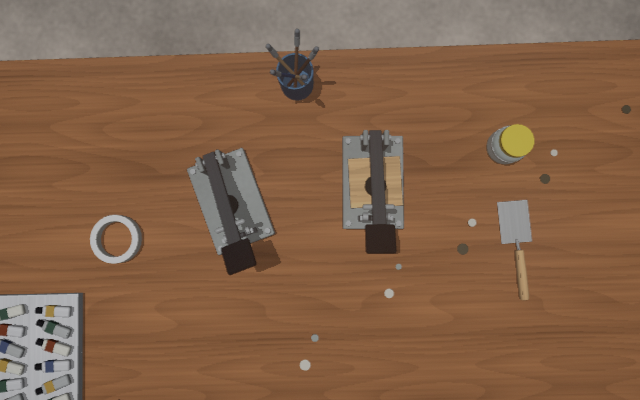

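The panel is in the right-hand press of the top view: its plate is near (381,239) in top and (283,235) in side. The empty press's plate is near (238,257) in top and (266,152) in side.

```bash
cat > h.py <<'E'
import numpy as np,cv2
from scipy.spatial.transform import Rotation as R
def ray(d,uv):
    f=200/np.tan(np.radians(d["fovy"]/2))
    v=R.from_euler("xyz",d["orientation"]).as_matrix()@np.array([(uv[0]-d["cx"])/f,(uv[1]-d["cy"])/f,1])
    return np.array(d["eye"]),v
def onz(d,uv,z):
    e,v=ray(d,uv); return e+v*(z-e[2])/v[2]
def cross(a,b):
    (p,u),(q,v)=a,b
    s=np.linalg.lstsq(np.c_[u,-v],q-p,rcond=None)[0]
    return (p+u*s[0]+q+v*s[1])/2, np.linalg.norm(p+u*s[0]-q-v*s[1])
def plate(d,box):
    x0,y0,x1,y1=box
    m=(d["img"][y0:y1,x0:x1].max(2)<45).astype(np.uint8)
    m=cv2.morphologyEx(m,cv2.MORPH_OPEN,np.ones((15,15)) if y1-y0>55 else np.ones((11,11)))
    c=max(cv2.findContours(m,cv2.RETR_EXTERNAL,cv2.CHAIN_APPROX_NONE)[0],key=cv2.contourArea)
    r=cv2.minAreaRect(c); M=cv2.moments(c)
    return np.array(r[0])+[x0,y0], r[1:], np.array([M["m10"],M["m01"]])/M["m00"]+[x0,y0]
E
python3 - <<'E'
from h import *
from bench import robot
t=robot.get_image("top"); s=robot.get_image("side")
for n,bt,bs,hinge in(("press",(350,205,412,265),(258,212,305,255),(376,133)),("spare",(205,225,275,285),(245,135,290,168),(211,156))):
    pt=plate(t,bt)
    P=onz(t,pt[2],162); H=onz(t,hinge,95)
    print(n,pt,P,"hinge~",H,"yaw",np.degrees(np.arctan2(*(H-P)[[1,0]])),np.linalg.norm((H-P)[:2]))
    try:
        ps=plate(s,bs); print(ps, cross(ray(t,pt[2]),ray(s,ps[2])))
    except Exception as e: print(e)
print("bed corners",[onz(t,c,18).round() for c in((343,137),(403,137),(404,229),(343,229))])
c=lambda d,b:cv2.resize(d["img"][b[1]:b[3],b[0]:b[2]],None,fx=4,fy=4)
cv2.imwrite("pics/crop.png",np.vstack([c(t,(320,120,430,265))[:300:],c(t,(320,195,430,265))]))
E
```

```text
Traceback (most recent call last):
  File "h.py", line 17, in plate
    c=max(cv2.findContours(m,cv2.RETR_EXTERNAL,cv2.CHAIN_APPROX_NONE)[0],key=cv2.contourArea)
ValueError: max() iterable argument is empty
```

```bash
cat > m.py <<'E'
from h import *
from bench import robot
t=robot.get_image("top"); s=robot.get_image("side")
print(t["img"][239,381],t["img"][215,378],t["img"][257,238],s["img"][235,283],s["img"][152,266],t["img"][250,340])
for n,bt,bs,hinge in(("press",(350,205,412,265),(258,212,305,255),(376,133)),("spare",(205,225,275,285),(245,135,290,168),(211,156))):
    pt=plate(t,bt)
    P=onz(t,pt[2],162); H=onz(t,hinge,95)
    print(n,pt,P,"hinge~",H,"yaw",np.degrees(np.arctan2(*(H-P)[[1,0]])),np.linalg.norm((H-P)[:2]))
    try:
        ps=plate(s,bs); print(ps, cross(ray(t,pt[2]),ray(s,ps[2])))
    except Exception as e: print(e)
print("bed corners",[onz(t,c,18).round() for c in((343,137),(403,137),(404,229),(343,229))])
cv2.imwrite("pics/crop.png",cv2.resize(t["img"][120:265,320:430],None,fx=4,fy=4))
E
python3 - <<'E'
import cv2
for f,b in(("top",(381,239)),("top",(378,215)),("top",(238,257)),("side",(283,235)),("side",(266,152)),("top",(265,252))):
    i=cv2.imread(f"pics/{f}0.png"); print(f,b,i[b[1],b[0]], i[b[1],b[0]-24:b[0]+25:4].max(1))
E
sed -i 's/np.ones((15,15)) if y1-y0>55 else np.ones((11,11))/np.ones((13,13)) if y1-y0>55 else np.ones((9,9))/' h.py; python3 m.py
```

```text
top (381, 239) [34 39 51] [141 141  87  48  50  51  51  49  49  50  96 136 137]
top (378, 215) [69 71 76] [134 113  91 144  73  74  76  77  96 133 132 132 131]
top (238, 257) [32 35 44] [128 127 111  42  42  43  44  43  41  44  53  89  86]
side (283, 235) [35 30 32] [173 167 177  33  35  30  35  33  26  28  83  89 133]
side (266, 152) [31 30 30] [173 173 163 165  29  34  31  30  26  34  79  78  80]
top (265, 252) [41 60 88] [ 42  44  43  73  84  84  88  88  90 123 130 131 130]
[31 37 49] [68 69 75] [32 33 42] [29 25 27] [27 20 26] [ 60  89 130]Traceback (most recent call last):
  File "m.py", line 6, in <module>
    pt=plate(t,bt)
  File "h.py", line 17, in plate
    c=max(cv2.findContours(m,cv2.RETR_EXTERNAL,cv2.CHAIN_APPROX_NONE)[0],key=cv2.contourArea)
ValueError: max() iterable argument is empty
```

```bash
sed -i 's/<45/<62/' h.py; python3 m.py
```

```text
[34 38 49] [68 70 76] [31 34 43] [29 23 29] [30 27 27] [ 60  89 130]
press (array([380.5, 238. ]), ((28.0, 29.0), 90.0), array([380.25930653, 238.36566688])) [ 531.32925535 -118.65670577  162.        ] hinge~ [ 740.24371299 -124.94919939   95.        ] yaw -1.7252245903434473 209.00920095888657
(array([283. , 234.5]), ((23.0, 26.0), 90.0), array([282.65165729, 234.94402752])) (array([ 530.84425043, -119.46242929,  154.38438968]), np.float64(0.760491682188294))
spare (array([238.5, 255.5]), ((29.0, 29.0), 90.0), array([238.39202201, 255.74644658])) [506.50030872 143.33725275 162.        ] hinge~ [704.02975981 206.4347974   95.        ] yaw 17.715229155435324 207.3624464322725
(array([267.5, 151.5]), ((15.0, 21.0), 90.0), array([267.25295508, 151.64598109])) (array([506.04288344, 144.79197207, 153.49530274]), np.float64(0.2328518839050727))
bed corners [array([749., -62.,  18.]), array([ 745., -191.,   18.]), array([ 548., -185.,   18.]), array([551., -56.,  18.])]
```

View pics/crop.png

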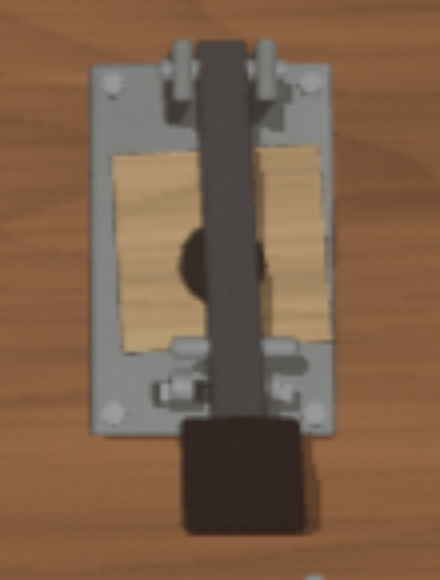

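The plate's centre is at about (531, −119, 162), with the lever running along yaw ≈ −1.7° and the spare plate 260 mm to the side. I'll go over high with the fingers shut and push along the plate's path.

```bash
python3 - <<'E'
from bench import robot
import numpy as np,cv2
o=[np.pi,0,-0.03]
p=robot.current_tcp_pos()
robot.move_gripper(0.0)
robot.move_linear([p[0],p[1],300])
robot.move_ptp([531,-119,280],o)
robot.move_linear([531,-119,185],speed=100)
print(robot.current_contact_force().round(1),robot.current_t())
print("touch",robot.move_linear([531,-119,150],speed=25,f_stop=1.5),robot.current_tcp_pos().round(1),robot.current_contact_force().round(1))
for n in("side","top"): cv2.imwrite(f"pics/{n}1.png",robot.get_image(n)["img"][100:300,150:500])
print(robot.current_t())
E
python3 -c "
import cv2,numpy as np
cv2.imwrite('pics/c1.png',np.vstack([cv2.imread(f'pics/{n}1.png') for n in('side','top')]))"
```

```text
[-0.4 -0.1  0. ] 6.2833
touch True [ 530.6 -118.9  164. ] [0.2 0.2 1.5]
7.2333
```

View pics/c1.png

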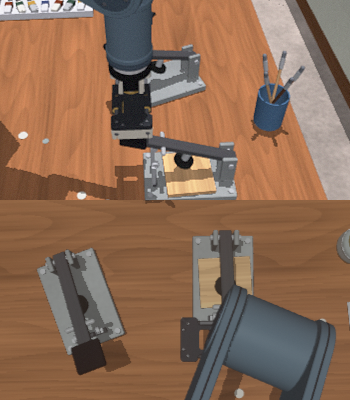

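The fingertips touched the plate at z = 164 as expected: in the crop's side view the gripper is over the plate at about (130,140), and the spare press is untouched. Now I'll push.

Run:
```python
from bench import robot
import numpy as np,cv2
pr=lambda l,r:print(l,r,robot.current_tcp_pos().round(1),robot.current_contact_force().round(1),round(robot.current_t(),2))
for x,z in((522,137),(516.5,112)):
    pr(z,robot.move_linear([x,-118.8,z],speed=50,f_stop=30))
pr("end",robot.move_linear([513.5,-118.6,82],speed=30,f_stop=28))
robot.move_linear([513.5,-118.6,200],speed=120)
pr("up",0)
p=robot.current_tcp_pos()
robot.move_ptp([400,-119,330],[np.pi,0,-0.03])
im=[robot.get_image(n)["img"][100:300,150:500] for n in("side","top")]
cv2.imwrite("pics/c2.png",np.vstack(im)); pr("t",0)
```

```text
137 False [ 521.8 -118.8  137. ] [-0.8 -1.4  3.4] 7.96
112 False [ 517.1 -118.8  112.3] [-0.2  1.6  8.8] 8.62
end True [ 513.5 -118.4   87.3] [-1.  -0.7  6.6] 9.43
up 0 [ 512.9 -118.3  199.1] [-0.4 -0.3 -0.4] 10.53
t 0 [ 400.2 -118.8  328.1] [-0.3  0.  -0.1] 11.35
```

View pics/c2.png

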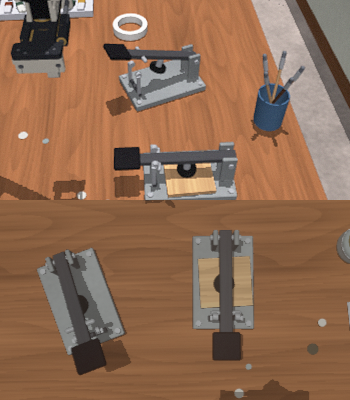

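The press lever (side crop, plate at (127,158)) looks level with the arm clear. The panel and the spare lever look unmoved. A quick numeric check comes before handing in.

Run:
```python
from h import *
from bench import robot
t=robot.get_image("top"); s=robot.get_image("side")
P=cross(ray(t,plate(t,(350,215,412,275))[2]),ray(s,plate(s,(258,240,300,275))[2]))
S=cross(ray(t,plate(t,(205,225,275,285))[2]),ray(s,plate(s,(245,135,290,168))[2]))
print(P,S)
def wood(i):
    m=cv2.inRange(i[130:235,343:405],(60,110,150),(160,200,255)); M=cv2.moments(m,True); return M["m00"],M["m10"]/M["m00"],M["m01"]/M["m00"],cv2.boundingRect(m)
print(wood(cv2.imread("pics/top0.png")),wood(t["img"]))
if P[0][2]<95 and np.linalg.norm(S[0]-[506,144.8,153.5])<8: print(robot.hand_in())
```

```text
(array([ 515.2049596 , -118.75030001,   77.56774421]), np.float64(1.2669684717382932)) (array([505.69382473, 144.69961637, 153.97344513]), np.float64(0.9054617333102233))
(1655.0, 30.309365558912386, 51.40181268882175, (3, 7, 57, 89)) (1799.0, 31.57087270705948, 52.2568093385214, (3, 7, 57, 89))
the job is handed in; nothing more can be done
None
```

The lever of the press with the panel is latched down and released, the panel and the open empty press are where they were, and the job is handed in (the result was not reported back).

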